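# Make the cold pan up to six jars

## Task

Take the clear lid off the steel pan and lay it flat, right way up, on the white board. Make the pan up to exactly six jars, counting those already in it, with jars from the black mat, all standing upright on its floor; spare jars stay standing outside the pan on the mat or bench. Then put the lid back on the pan, fully seated, and do not disturb the bottles and other things around.

Things in the scene. Friction and masses are not known exactly. Their poses are not given: they have to be found in the camera images.
- pan: the open-topped stainless steel pan (half-size gastronorm): rim 325 mm (its own x) by 265 mm (its own y), rim top 65 mm above the bench; inside 299 x 239 mm, flat inner floor 3 mm above the bench, walls straight, rim flange 10 mm wide all round. Origin: centre of its underside, on the bench. It does not move.
- lid_handle (a point): middle of the black bar handle on the pan's loose clear lid. The bar runs along the lid's own x (its long side), 120 mm long, 16 x 16 mm in section, with a 20 mm gap beneath for the fingers between two end posts 92 mm apart. z is up. With the lid seated on the pan this point is 97 mm above the bench; with the lid lying on the board, 52 mm.
- lid_plate (a point): centre of the underside of the lid's plate, 32 mm below the handle's middle. The lid: clear plastic plate 325 mm (x) by 265 mm (y), 4 mm thick, 0.35 kg; under it a locating lip, 291 x 231 mm, reaches 8 mm down into the pan's opening with 4 mm play each side. At the start the lid is seated on the pan, its underside level with the pan's rim.
- board: the white plastic board to the robot's right, 360 mm (its own x) by 300 mm (its own y), 12 mm thick, clear of other things; origin: centre of its underside. It does not move.
- jar1_centre (a point): centre (half-way up) of a squat filled jar with a white screw cap: 62 mm across, 46 mm high, 0.14 kg, brown sauce below and white cap above; z points up when it stands upright. All the jars are alike. At the start it stands on the black rubber mat (2 mm thick) to the robot's left.
- jar2_centre (a point): centre (half-way up) of a squat filled jar with a white screw cap: 62 mm across, 46 mm high, 0.14 kg, brown sauce below and white cap above; z points up when it stands upright. All the jars are alike. At the start it stands on the black rubber mat (2 mm thick) to the robot's left.
- jar3_centre (a point): centre (half-way up) of a squat filled jar with a white screw cap: 62 mm across, 46 mm high, 0.14 kg, brown sauce below and white cap above; z points up when it stands upright. All the jars are alike. At the start it stands on the black rubber mat (2 mm thick) to the robot's left.
- jar4_centre (a point): centre (half-way up) of a squat filled jar with a white screw cap: 62 mm across, 46 mm high, 0.14 kg, brown sauce below and white cap above; z points up when it stands upright. All the jars are alike. At the start it stands on the black rubber mat (2 mm thick) to the robot's left.
- jar5_centre (a point): centre (half-way up) of a squat filled jar with a white screw cap: 62 mm across, 46 mm high, 0.14 kg, brown sauce below and white cap above; z points up when it stands upright. All the jars are alike. At the start it stands on the black rubber mat (2 mm thick) to the robot's left.
- jar6_centre (a point): centre (half-way up) of a squat filled jar with a white screw cap: 62 mm across, 46 mm high, 0.14 kg, brown sauce below and white cap above; z points up when it stands upright. All the jars are alike. At the start it stands on the black rubber mat (2 mm thick) to the robot's left.
- jar7_centre (a point): centre (half-way up) of a squat filled jar with a white screw cap: 62 mm across, 46 mm high, 0.14 kg, brown sauce below and white cap above; z points up when it stands upright. All the jars are alike. At the start it stands in the pan, under the lid; it may be absent.
- jar8_centre (a point): centre (half-way up) of a squat filled jar with a white screw cap: 62 mm across, 46 mm high, 0.14 kg, brown sauce below and white cap above; z points up when it stands upright. All the jars are alike. At the start it stands in the pan, under the lid; it may be absent.
- bottle_full: bystander: a tall filled clear bottle, 61 mm across, 158 mm high; origin: centre of its underside. Leave it alone.
- bottle_empty: bystander: a tall empty clear bottle, 61 mm across, 156 mm high; origin: centre of its underside. Leave it alone.
- label_roll: bystander: a roll of blank white labels lying flat, 100 mm across, 58 mm high; origin: centre of its underside. Leave it alone.
- cap_stack: bystander: a stack of five white jar caps, 62 mm across, 75 mm high; origin: centre of its underside. Leave it alone.
- marker: bystander: a black marker pen lying flat, 120 mm long, 15 mm high, long axis its own x; origin: centre of its underside. Leave it alone.
Things that resemble listed ones, but are neither listed nor needed, are in the scene too. What is shaped like the part that bears jar1_centre but purple is not meant. Leave any yellow look-alike of the part that bears jar2_centre alone.

How it is judged:
By the outcome, as a careful person would: the job done as asked, in the order asked, and still so for the second after the job is handed in, with the robot touching nothing.
Of jar7, jar8 only 1 to 2 are there at a start; the rules pass over those that are not, and their reading is None.
At some moment in a run one of jar1, jar2, jar3, jar4, jar5, jar6 may be knocked a few centimetres aside while the robot is not near it.
Once in a run the grip may slacken for a moment while it holds something.
It also fails if it takes over 208 s, if anything falls off the work surface, if the arm or the gripper's body presses on something with over 40 N, if the wrist force passes 120 N, or if a joint passes its speed limit or range.

## Robot

A 6-joint arm with a two-finger parallel gripper is mounted at the origin on the work surface. World frame = base frame: x ahead of the robot, y to its left, z up, the work surface at z = 0. Lengths are in m, angles in rad, forces in N, time in s.
With the tool pointing down it reaches from about 0.375 to 0.9 m from the base axis. Payload 3.1 kg.
Tool frame: the origin (TCP) lies midway between the tips of the shut fingers; the grasp point (between the pads) lies 19 mm behind it (manip.tcp_to_grasp is the distance from the TCP to the grasp point, in m); z points along the fingers, y is the line along which they close (so a half turn about z gives the same grasp; the last joint's range is limited). The gripper opens to 85 mm and grips with 20 to 120 N. Pads are 22 mm wide; open, the fingers measure 114 mm over their backs; the gripper's body (76 mm by 85 mm) begins 54 mm behind the grasp point. The pads swing forward as they close: fully open they stand 13 mm farther back than shut.
Start: joints at [-0.178, 0.527, 1.433, -0, 1.181, -0.178], TCP at [0.625, 0, 0.231] pointing down, gripper open.
Joint ranges: [-3.08, 3.08], [-0.75, 2.2], [0.22, 2.44], [-1.43, 4.57], [0, 2.65], [-2.85, 2.85]. Speed limits (rad/s): [2.79, 2.79, 3.14, 3.14, 3.14, 3.14].

## Interface

Orientations are given as a unit quaternion [x, y, z, w].
In Python, from station import manip gives the robot as it stands. The module is installed in compiled form; this text tells all that it offers.
- The arm moves only by the shell command python3 -m crank 'ROWS' [OPENING] [FORCE]. ROWS is JSON, a list of rows, each a list of 2 entries, a list of its own where there are three numbers: the shift along the tool's x, y, z in cm, then the turn about the tool's z in degrees. In form: [[[x, y, z], spin], ...]. A call has 1 to 10 rows; each row is the pose to reach, as a shift and turn from the pose commanded when the call began, along the tool's axes at that moment; what a row does not reach only later rows make up. A row lasts 1/10 s, in which the tool goes at most 50 mm and 8.59 degrees, less where a joint would pass 70% of its speed; a pose out of reach is approached as far as the arm can. A call with a gripper value outside its range is refused whole. OPENING is the finger opening in cm, from 0 to 8.54, set as the call begins (- or left out, the last holds). The fingers move at their own pace and stop on an object; FORCE is the grip in N (left out, the last holds). Time passes only in rows, so rows that repeat a pose let the fingers close. It gives the time, the measured TCP pose, the force and the opening at its end, in the units of the state.
- manip.sense(): the state, without advancing time (a new reading comes with each control period).
- manip.snapshot(name): name is "scene" or "side" or "wrist"; returns the picture (480x640x3 uint8, red, green, blue); there is no depth.
- manip.camera_params(name): a dict with "fx", "fy", "cx", "cy" (pixels), "pose" (4x4, takes a point from camera to world coordinates). Camera axes: x right, y up, looking along -z (the intrinsics and any distortion apply to the point x, -y, -z); pixel columns grow to the right and rows downward; lengths in m; the calibration is good to about 2 mm. A picture is of the moment at which its call begins: read the wrist's pose just before it. camera_params takes no time and is no camera call; for the wrist camera it gives the pose at the moment of the call.
- manip.sign_off(): hands the job in, once; it reports no verdict.
The state is a dict: "t": time; "q": joint angles; "qd": joint speeds; "tau": joint torques, N m; "tcp_pos": TCP position; "tool_rot": TCP orientation; "force": force on the tool from outside, world axes, zero at the start; "ft_torque": the same for the moment, N m; "finger_gap": opening from 0.0 (shut) to 1.0 (fully open).
Only numpy, scipy, OpenCV 4.12 (cv2) and the standard library are available. Lean on these libraries where they do the work, as an engineer would, in place of code of your own. Each camera call takes 0.05 s, during which the arm holds its last target. There are 200 camera calls.

## Working session

There is one attempt and no reset: what is moved stays moved. The work goes in short steps, Python scripts to look and compute and a shell command to move; the robot and the scene stay as the last step left them, time stands still between calls to the robot, and variables do not carry over. Pictures are saved under pics/ and viewed, on a budget of 14 in all, crops included, one or two more only if the job needs it, and the job is handed in when it is done.

```bash
mkdir -p pics; cat > h.py <<'E'
import numpy as np, cv2
from station import manip
def snap(n,f):
    P=manip.camera_params(n); im=np.asarray(manip.snapshot(n)); cv2.imwrite('pics/'+f,im[:,:,::-1]); return im,P
def ray(P,u,v):
    d=np.array([(u-P['cx'])/P['fx'],-(v-P['cy'])/P['fy'],-1.]); T=np.array(P['pose']); return T[:3,3],T[:3,:3]@d
def onz(P,u,v,z):
    o,d=ray(P,u,v); return o+d*(z-o[2])/d[2]
def proj(P,p):
    T=np.array(P['pose']); c=T[:3,:3].T@(np.array(p)-T[:3,3]); return P['cx']+P['fx']*c[0]/-c[2], P['cy']-P['fy']*c[1]/-c[2]
E
python3 - <<'E'
from h import *
for n in('scene','side','wrist'):
    im,P=snap(n,n+'0.png'); print(n,{k:(np.round(v,3).tolist()) for k,v in P.items()})
s=manip.sense(); print(s)
a=cv2.imread('pics/scene0.png');b=cv2.imread('pics/side0.png')
cv2.imwrite('pics/w.png',cv2.imread('pics/wrist0.png'))
E
```

```text
scene {'fx': 539.336, 'fy': 539.336, 'cx': 319.3, 'cy': 239.471, 'pose': [[-0.087, -0.76, 0.644, 1.323], [0.996, -0.07, 0.052, 0.178], [0.006, 0.646, 0.763, 1.047], [0.0, 0.0, 0.0, 1.0]]}
side {'fx': 531.98, 'fy': 531.98, 'cx': 313.744, 'cy': 238.564, 'pose': [[0.833, 0.321, -0.45, -0.005], [-0.553, 0.504, -0.664, -0.643], [0.014, 0.802, 0.597, 0.778], [0.0, 0.0, 0.0, 1.0]]}
wrist {'fx': 332.601, 'fy': 332.601, 'cx': 321.089, 'cy': 242.315, 'pose': [[1.0, -0.0, 0.002, 0.624], [-0.0, 0.964, 0.264, 0.067], [-0.002, -0.264, 0.964, 0.374], [0.0, 0.0, 0.0, 1.0]]}
{'t': 0.15, 'q': array([-1.78538098e-01,  5.28297590e-01,  1.43360728e+00,  6.41539503e-06,
        1.18141736e+00, -1.78493763e-01]), 'qd': array([-0.00129866, -0.00208158, -0.00331526,  0.00144813,  0.00101028,
        0.00120586]), 'tau': array([ 1.17890530e-03, -4.42742836e+01, -1.78276026e+01, -2.15643640e-04,
        5.61750654e-03, -9.84718270e-06]), 'tcp_pos': array([6.24446470e-01, 1.07331989e-04, 2.30531020e-01]), 'tool_rot': array([ 7.07123054e-01,  7.07089979e-01, -4.90761655e-04, -7.12057459e-04]), 'force': array([-0.52021197, -0.03814622,  1.24490423]), 'ft_torque': array([-0.00059651,  0.02858131,  0.01246652]), 'finger_gap': 0.9985824998026884}
```

View pics/scene0.png

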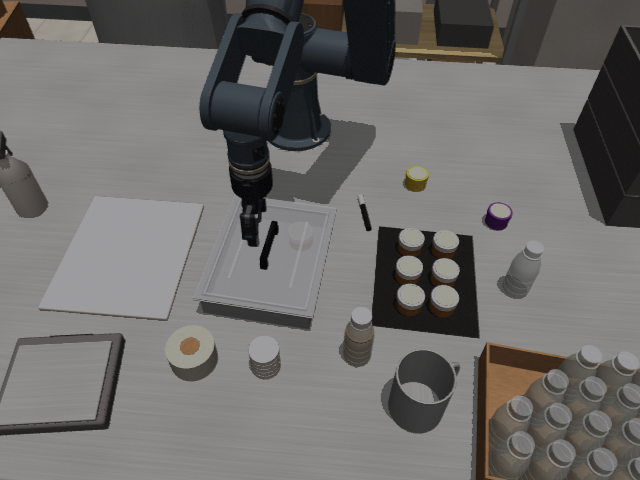

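View pics/side0.png

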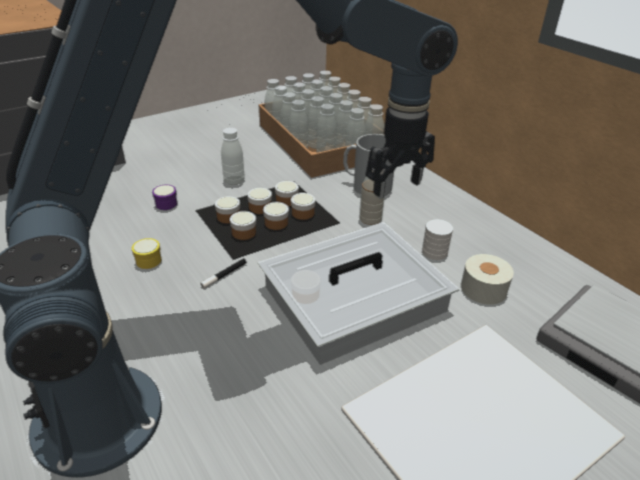

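The scene picture shows six white-capped brown jars on the mat (e.g. 411,240 to 444,299). The purple one (498,215) and yellow one (416,178) are look-alikes off the mat. One jar is seen in the pan near (301,238), the lid handle runs (275,225) to (264,265), and the board is around (125,255). The side picture agrees.

View pics/w.png

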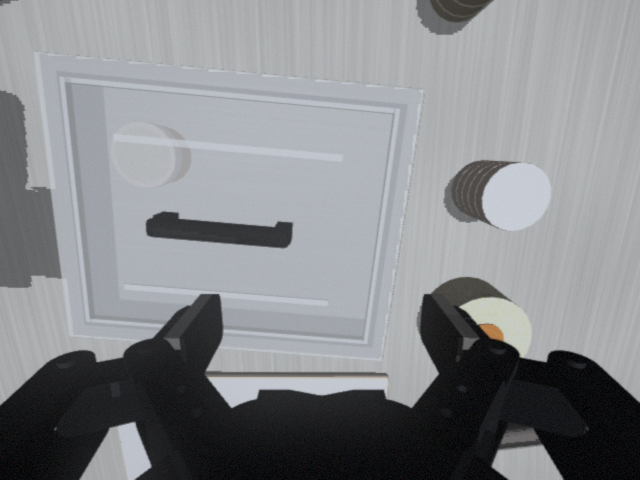

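```bash
python3 - <<'E'
from h import *
P=manip.camera_params('scene');S=manip.camera_params('side')
for n,p,z in [('handle ends',(275,224),.105),('',(265,266),.105),('jarpan',(301,232),.049),('yellow',(416,173),.046)]+[('jar',c,.048) for c in[(411,236),(445,239),(408,265),(445,268),(410,293),(444,295)]]+[('board',c,.012) for c in[(96,198),(203,203),(166,318),(47,310)]]+[('pan',c,.067) for c in [(337,206),(312,304),(203,298)]]+[('bottle',(361,317),.158),('capst',(264,344),.075),('roll',(190,342),.058)]:
    print(n,onz(P,*c if 0 else p,z)[:2].round(3))
S_=S
for n,p,z in [('side handle',(331,274),.105),('',(382,258),.105),('pan',(262,264),.067),('pan',(387,227),.067),('pan',(457,287),.067),('pan',(320,346),.067),('board',(487,328),.012),('board',(343,410),.012),('board',(622,436),.012),('jarpan',(305,281),.049)]:
    print(n,onz(S,*p,z)[:2].round(3))
W=manip.camera_params('wrist')
E
```

```text
handle ends [0.49  0.007]
 [0.615 0.003]
jarpan [0.461 0.064]
yellow [0.218 0.352]
jar [0.448 0.333]
jar [0.45  0.415]
jar [0.539 0.324]
jar [0.54 0.41]
jar [0.618 0.327]
jar [0.616 0.403]
board [ 0.359 -0.5  ]
board [ 0.351 -0.211]
board [ 0.71  -0.213]
board [ 0.714 -0.485]
pan [0.382 0.147]
pan [0.679 0.112]
pan [ 0.685 -0.125]
bottle [0.76  0.215]
capst [0.789 0.025]
roll [ 0.789 -0.13 ]
side handle [ 0.467 -0.009]
 [ 0.583 -0.024]
pan [0.39  0.132]
pan [0.699 0.094]
pan [ 0.684 -0.142]
pan [ 0.366 -0.122]
board [ 0.699 -0.223]
board [ 0.347 -0.221]
board [ 0.699 -0.508]
jarpan [0.448 0.055]
```

The wrist picture shows the lid in full: corners about (37,53), (423,90), (381,358) and (72,336), with the handle from (147,228) to (291,240). There is only one jar under it, at (150,155). The lid's long side runs along world x with a small negative yaw.

```bash
python3 - <<'E'
from h import *
P=manip.camera_params('wrist')
c=[onz(P,*p,.069)[:2] for p in [(37,53),(423,90),(381,358),(72,336)]]
print(np.round(c,3),np.mean(c,0).round(4)); im=cv2.imread('pics/wrist0.png')
roi=im[205:255,130:310]; m=(roi.max(2)<60).astype(np.uint8); r=cv2.minAreaRect(cv2.findNonZero(m)); print(r)
b=cv2.boxPoints(r)+[130,205]; print(b)
for q in b: print(onz(P,*q,.105)[:2].round(4),onz(P,*q,.089)[:2].round(4))
# mean of clean lid/scene/side
e=np.array(c); 
for i,j in((0,1),(3,2),(0,3),(1,2)): d=e[j]-e[i]; print(np.linalg.norm(d).round(4),np.degrees(np.arctan2(d[1],d[0])).round(2))
print(onz(P,150,155,.049).round(3))
E
```

```text
[[ 0.39   0.145]
 [ 0.71   0.117]
 [ 0.687 -0.143]
 [ 0.367 -0.117]] [5.385e-01 5.000e-04]
((88.54124450683594, 24.029932022094727), (143.41421508789062, 23.80333137512207), 5.013113498687744)
[[146.06842804 234.62003517]
 [148.14844513 210.90775776]
 [291.0140686  223.43982887]
 [288.93405151 247.15210724]]
[ 4.781e-01 -2.000e-04] [ 0.4694 -0.0042]
[0.4826 0.0198] [0.4741 0.017 ]
[0.5991 0.0094] [0.5976 0.0059]
[ 0.5969 -0.011 ] [ 0.5953 -0.0156]
0.321 -5.04
0.3208 -4.59
0.2627 -95.05
0.2602 -95.09
[0.462 0.063 0.049]
```

```bash
python3 -m crank '[[[0,-8.6,0],-85],[[0,-8.6,0],-85],[[0,-8.6,0],-85],[[0,-8.6,0],-85],[[0,-8.6,0],-85],[[0,-8.6,0],-85],[[0,-8.6,0],-85],[[0,-8.6,0],-85],[[0,-8.6,0],-85],[[0,-8.6,0],-85]]' 6 && python3 -m crank '[[[0,0,4],0],[[0,0,8],0],[[0,0,8],0],[[0,0,8],0]]'
python3 - <<'E'
from h import *
im,P=snap('wrist','wrist1.png'); print(manip.sense()['tcp_pos'],np.round(P['pose'],3))
E
```

```text
t: 1.15
tcp_pos: [0.5387, 0.0001, 0.231]
tool_rot: [0.041, 0.999, 0.0, -0.0]
force: [-0.1, -0.8, -0.5]
finger_gap: 0.703
t: 1.55
tcp_pos: [0.5387, 0.0001, 0.1511]
tool_rot: [0.044, 0.999, 0.0, -0.001]
force: [0.8, -0.3, 0.3]
finger_gap: 0.7
[ 5.39858247e-01 -1.18584165e-04  1.52324860e-01] [[ 0.087 -0.961 -0.262  0.472]
 [ 0.996  0.084  0.022  0.006]
 [ 0.    -0.263  0.965  0.294]
 [ 0.     0.     0.     1.   ]]
```

View pics/wrist1.png

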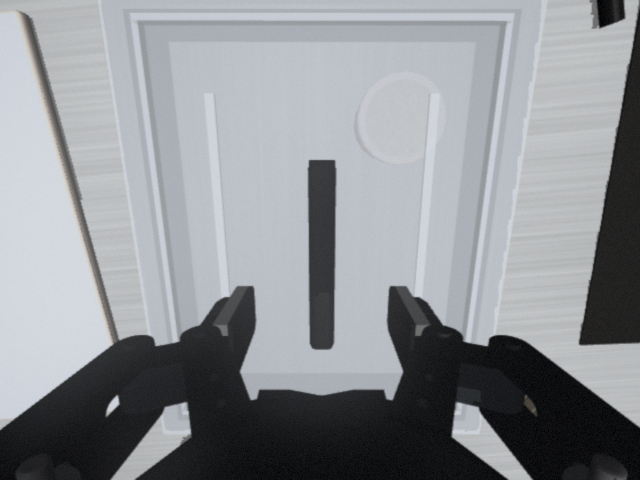

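The bar runs (322,160) to (322,349), midway between the fingers and parallel to them. Next I go down, grip and lift.

```bash
python3 -m crank '[[[0,0,3.5],0],[[0,0,7.2],0],[[0,0,7.2],0],[[0,0,7.2],0]]' && python3 -m crank '[[[0,0,0],0],[[0,0,0],0],[[0,0,0],0],[[0,0,0],0],[[0,0,0],0],[[0,0,0],0]]' 0 90 && python3 -m crank '[[[0,0,-1],0],[[0,0,-2.5],0],[[0,0,-5],0],[[0,0,-7.5],0],[[0,0,-7.5],0]]' 0 90
```

```text
t: 2.0
tcp_pos: [0.5401, -0.0001, 0.0808]
tool_rot: [0.044, 0.999, -0.0, 0.001]
force: [0.0, -0.3, 0.2]
finger_gap: 0.704
t: 2.6
tcp_pos: [0.54, -0.0, 0.0812]
tool_rot: [0.044, 0.999, -0.0, 0.002]
force: [-1.3, 0.5, 7.6]
finger_gap: 0.174
t: 3.1
tcp_pos: [0.5411, -0.0003, 0.1574]
tool_rot: [0.044, 0.999, -0.001, 0.003]
force: [0.6, -0.2, -3.7]
finger_gap: 0.166
```

```bash
python3 - <<'E'
from h import *
im,P=snap('wrist','wrist2.png');snap('side','side2.png')
S=manip.camera_params('side'); s=cv2.imread('pics/side2.png')
w=cv2.imread('pics/wrist2.png'); cv2.imwrite('pics/c2.png',np.hstack([cv2.resize(w,(400,300)),cv2.resize(s,(400,300))]))
# board corners from side+scene full images (first pictures, unoccluded)
for f,c in(('scene','scene'),):
    a=cv2.imread('pics/scene0.png'); m=((a.min(2)>165)).astype(np.uint8); m[:, 215:]=0; m[:190]=0; m[325:]=0
    m=cv2.morphologyEx(m,cv2.MORPH_OPEN,np.ones((5,5)))
    cs=max(cv2.findContours(m,0,1)[0],key=cv2.contourArea); print(cv2.contourArea(cs)); ap=cv2.approxPolyDP(cs,8,True)[:,0]; Pc=manip.camera_params('scene')
    for p in ap: print(p,onz(Pc,*p.astype(float),.012)[:2].round(4))
E
```

```text
Traceback (most recent call last):
ValueError: max() iterable argument is empty
```

View pics/c2.png

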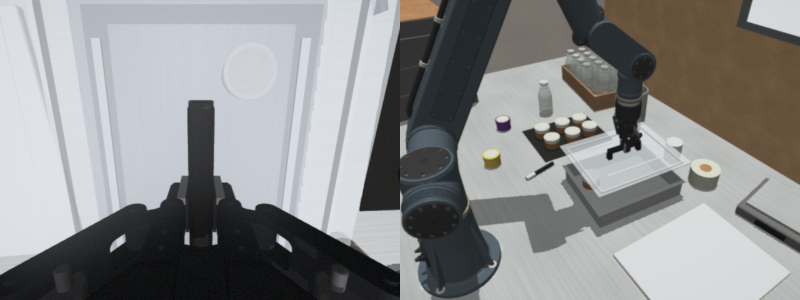

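The side view shows the lid held level above the pan. The force reads about 3.7 N, which is the lid's weight. Now I refine the board position.

```bash
python3 - <<'E'
from h import *
a=cv2.imread('pics/scene0.png'); print(a[250,120],a[215,60],a[330,160],a[260,190])
t=int(a[250,120].min())-12
m=((a.min(2)>t)).astype(np.uint8); m[:, 208:]=0; m[:190]=0; m[325:]=0
m=cv2.morphologyEx(m,cv2.MORPH_OPEN,np.ones((7,7)))
cs=max(cv2.findContours(m,0,1)[0],key=cv2.contourArea); print(cv2.contourArea(cs)); ap=cv2.approxPolyDP(cs,8,True)[:,0]; Pc=manip.camera_params('scene')
q=[onz(Pc,*p.astype(float),.012)[:2] for p in ap]
for p,x in zip(ap,q): print(p,x.round(4))
print(cv2.minAreaRect(np.array([onz(Pc,*p[0].astype(float),.012)[:2]*1000 for p in cs],np.float32)))
E
```

```text
[158 156 155] [137 137 139] [135 136 137] [135 136 137]
13486.5
[ 94 197] [ 0.3563 -0.5067]
[ 41 307] [ 0.707  -0.5017]
[165 317] [ 0.7075 -0.2155]
[200 204] [ 0.3556 -0.218 ]
((530.4189453125, -360.6621398925781), (295.3857116699219, 356.301025390625), 89.74728393554688)
```

```bash
python3 -m crank '[[[-0.1,-1.5,0],0],[[-0.3,-4.5,0],0],[[-0.5,-8.5,0],0],[[-0.8,-13,0],-1],[[-1.1,-17.5,0],-2],[[-1.3,-22,0],-3],[[-1.6,-26.5,0],-4],[[-1.9,-31,0],-5],[[-2.1,-34.5,0],-5],[[-2.2,-36,0],-5]]' 0 90 && python3 -m crank '[[[0,0,0],0],[[0,0,2],0],[[0,0,5],0],[[0,0,8],0],[[0,0,9.5],0],[[0,0,10.5],0],[[0,0,10.5],0]]' 0 90
python3 - <<'E'
from h import *
a,_=snap('wrist','w3.png'); b,_=snap('side','s3.png'); s=manip.sense(); print(s['tcp_pos'],s['force'])
cv2.imwrite('pics/c3.png',np.hstack([cv2.resize(a,(400,300)),cv2.resize(b,(400,300))])[:,:,::-1])
E
```

```text
t: 4.2
tcp_pos: [0.5279, -0.3653, 0.1523]
tool_rot: [0.002, 1.0, -0.0, -0.001]
force: [-0.2, -0.4, -3.2]
finger_gap: 0.164
t: 4.9
tcp_pos: [0.529, -0.3592, 0.048]
tool_rot: [-0.0, 1.0, 0.001, -0.001]
force: [0.3, -0.6, -3.9]
finger_gap: 0.17
[ 0.53016638 -0.36067721  0.0500946 ] [ 0.26358656 -0.35575386 -3.22252536]
```

View pics/c3.png

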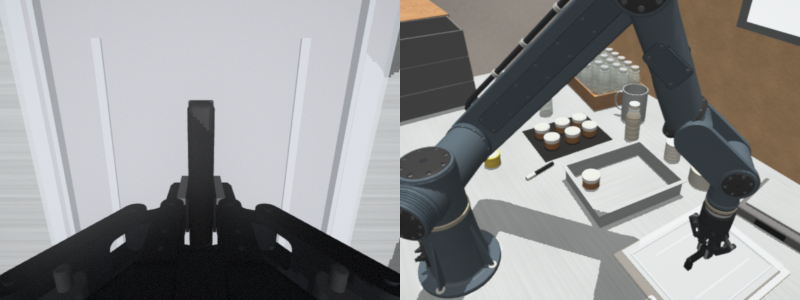

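The pan is open and holds one jar (side crop, about 592,180), and the lid hangs over the board. I set it down about 14 mm.

```bash
python3 -m crank '[[[0,0,0.6],0],[[0,0,1.0],0],[[0,0,1.3],0],[[0,0,1.5],0],[[0,0,1.5],0],[[0,0,1.5],0]]' 0 90 && python3 -m crank '[[[0,0,0],0],[[0,0,0],0],[[0,0,0],0],[[0,0,0],0]]' 6 && python3 -m crank '[[[0,0,-3],0],[[0,0,-8],0],[[0,0,-13],0],[[0,0,-18],0],[[0,0,-20],0],[[0,0,-20],0]]' 8.5
python3 - <<'E'
from h import *
snap('wrist','w4.png'); P=manip.camera_params('wrist'); np.save('w4.npy',P['pose']); print(manip.sense()['tcp_pos'])
snap('scene','sc4.png')
E
```

```text
t: 5.6
tcp_pos: [0.5296, -0.3607, 0.0362]
tool_rot: [0.0, 1.0, -0.0, 0.0]
force: [-1.9, 1.9, 5.5]
finger_gap: 0.169
t: 6.0
tcp_pos: [0.5296, -0.3607, 0.0343]
tool_rot: [0.0, 1.0, -0.0, 0.0]
force: [0.1, 0.7, 0.1]
finger_gap: 0.699
t: 6.6
tcp_pos: [0.5315, -0.3623, 0.239]
tool_rot: [-0.0, 1.0, -0.003, 0.003]
force: [0.5, -0.9, -0.1]
finger_gap: 0.997
[ 0.5301348  -0.36106518  0.23608853]
```

View pics/w4.png

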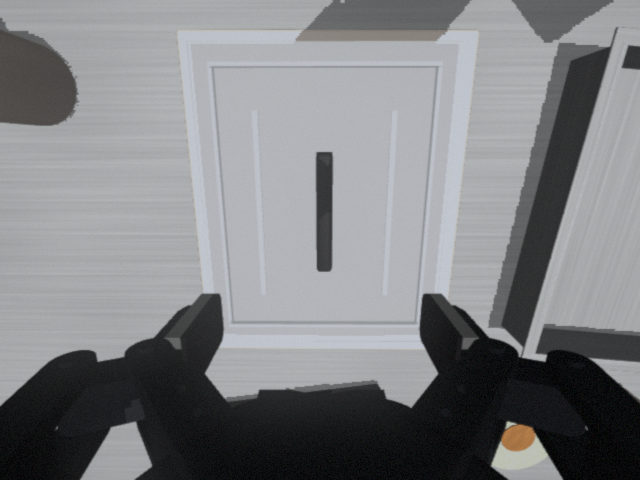

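View pics/sc4.png

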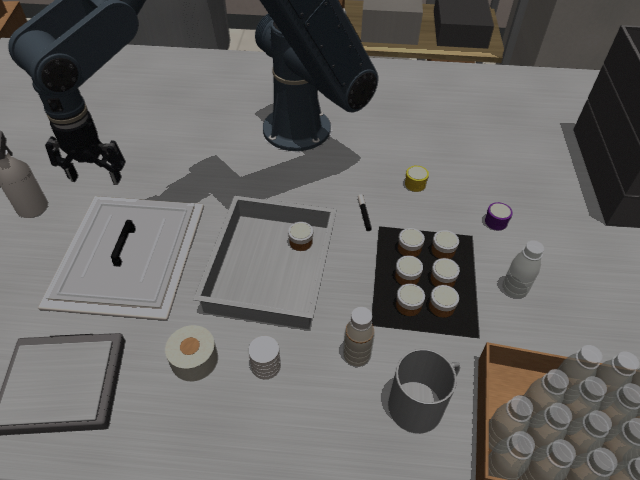

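The lid lies flat and centred on the board: plate (180,32) to (475,345) in the wrist view, with a white margin all round. The pan holds one jar at scene pixel (301,232), so five more are needed. The jars stay 18 to 28 mm apart, so I will grasp on the diagonal. Now I hover over the mat.

```bash
python3 -m crank '[[[3,66,-5],45],[[3,66,-5],45],[[3,66,-5],45],[[3,66,-5],45],[[3,66,-5],45],[[3,66,-5],45],[[3,66,-5],45],[[3,66,-5],45],[[3,66,-5],45],[[3,66,-5],45]]' 7.8 && python3 -m crank '[[[14.85,14.85,0],0],[[14.85,14.85,0],0],[[14.85,14.85,0],0],[[14.85,14.85,0],0],[[14.85,14.85,0],0]]'
python3 - <<'E'
from h import *
im,P=snap('wrist','w5.png'); s=manip.sense(); print(s['tcp_pos'],s['q'].round(2),s['tool_rot'].round(3))
E
```

```text
t: 7.7
tcp_pos: [0.5053, 0.1353, 0.2693]
tool_rot: [0.383, 0.924, -0.001, -0.002]
force: [1.2, -1.1, -0.8]
finger_gap: 0.918
t: 8.2
tcp_pos: [0.5053, 0.348, 0.2686]
tool_rot: [0.38, 0.925, -0.001, -0.002]
force: [0.7, 0.1, -0.7]
finger_gap: 0.916
[0.50538525 0.34701347 0.26864914] [ 0.42  0.47  1.42  0.    1.25 -0.37] [ 0.38   0.925 -0.001 -0.002]
```

```bash
cat >> h.py <<'E'
def caps(im,P,zt,draw=None,thr=150,amin=600,amax=20000):
    hsv=cv2.cvtColor(im,cv2.COLOR_RGB2HSV)
    m=((im.min(2)>thr)&(hsv[:,:,1]<60)).astype(np.uint8); m=cv2.morphologyEx(m,cv2.MORPH_OPEN,np.ones((3,3)))
    out=[]
    for c in cv2.findContours(m,0,1)[0]:
        if amin<cv2.contourArea(c)<amax:
            h=cv2.convexHull(c); 
            w=np.array([onz(P,*p[0].astype(float),zt)[:2] for p in h]); (x,y),r=cv2.minEnclosingCircle((w*1000).astype(np.float32))
            out.append((round(x/1000,4),round(y/1000,4),round(r,1)))
            if draw is not None: cv2.drawContours(draw,[h],-1,(255,0,0),1); cv2.putText(draw,f'{x:.0f},{y:.0f},{r:.0f}',tuple(int(t) for t in h[0][0]),0,.4,(255,0,0))
    return out
def shift(p):
    from scipy.spatial.transform import Rotation as R
    s=manip.sense(); return (R.from_quat(s['tool_rot']).inv().apply(np.array(p)-s['tcp_pos'])*100).round(2)
E
python3 - <<'E'
from h import *
im=cv2.imread('pics/w5.png')[:,:,::-1].copy(); P=manip.camera_params('wrist'); d=im.copy()
print(caps(im,P,.048,d)); cv2.imwrite('pics/w5d.png',d[:,:,::-1])
E
```

```text
[(0.5605, -0.0376, 41.6), (0.6196, 0.3297, 31.1), (0.6164, 0.4052, 31.0), (0.5381, 0.3277, 31.0), (0.5379, 0.4122, 31.0), (0.4495, 0.3352, 30.5), (0.3914, 0.2727, 47.9), (0.4487, 0.4181, 30.9), (0.221, 0.3506, 24.0)]
```

View pics/w5d.png

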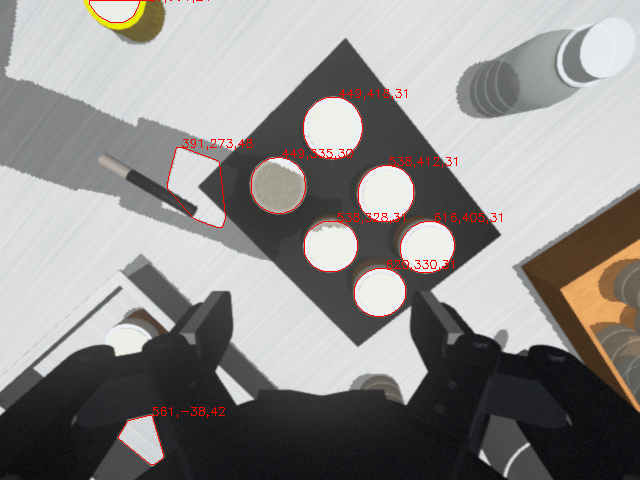

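The wrist view shows all six mat jars with 31 mm cap radii, as they should be: (332,127), (277,185), (386,193), (330,246), (427,247) and (380,292). The yellow look-alike at (113,5) is off the mat, as is the purple one in the scene view, and both are left alone. I take the jar at (0.620, 0.330) first.

```bash
python3 - <<'E'
from h import *
print(shift((.6196,.3297,.12)),shift((.6196,.3297,.009)))
a=np.radians(-4.95)
for l in [(.092,.056),(.005,.056),(.092,-.056),(.003,-.056),(-.085,-.056)]:
    p=np.array([.539+l[0]*np.cos(a)-l[1]*np.sin(a),l[0]*np.sin(a)+l[1]*np.cos(a)]); print(l,p.round(4))
E
```

```text
[-9.37  6.86 14.82] [-9.4   6.9  25.92]
(0.092, 0.056) [0.6355 0.0479]
(0.005, 0.056) [0.5488 0.0554]
(0.092, -0.056) [ 0.6258 -0.0637]
(0.003, -0.056) [ 0.5372 -0.0561]
(-0.085, -0.056) [ 0.4495 -0.0485]
```

```bash
python3 -m crank '[[[-9.4,6.9,14],0],[[-9.4,6.9,14],0],[[-9.4,6.9,14],0],[[-9.4,6.9,14],0],[[-9.4,6.9,18],0],[[-9.4,6.9,22],0],[[-9.4,6.9,25],0],[[-9.4,6.9,25.9],0],[[-9.4,6.9,25.9],0]]' && python3 -m crank '[[[0,0,0],0],[[0,0,0],0],[[0,0,0],0],[[0,0,0],0],[[0,0,0],0]]' 0 70 && python3 -m crank '[[[0,0,-2],0],[[0,0,-6],0],[[0,0,-10.5],0],[[0,0,-13],0],[[0,0,-13],0]]'
python3 - <<'E'
from h import *
print(manip.sense()['tcp_pos'],shift((.6355,.0479,.142)))
E
```

```text
t: 9.15
tcp_pos: [0.6206, 0.3237, 0.01]
tool_rot: [0.383, 0.924, -0.002, -0.002]
force: [-0.6, -0.5, 0.4]
finger_gap: 0.908
t: 9.65
tcp_pos: [0.6235, 0.3262, 0.0148]
tool_rot: [0.383, 0.924, 0.001, 0.001]
force: [-0.1, -0.4, 7.0]
finger_gap: 0.709
t: 10.15
tcp_pos: [0.6253, 0.327, 0.1481]
tool_rot: [0.383, 0.924, 0.003, 0.004]
force: [1.6, 0.6, -0.6]
finger_gap: 0.703
[0.62530302 0.32704733 0.14813225] [-20.45 -19.03   0.53]
```

```bash
python3 -m crank '[[[-1.5,-1.4,0],0],[[-4.5,-4.2,0],0],[[-8,-7.4,0],0],[[-11.5,-10.7,0],0],[[-15,-14,0],0],[[-18,-16.8,0],0],[[-20,-18.6,0],0],[[-20.4,-19,0],0],[[-20.4,-19,0],0]]'
python3 - <<'E'
from h import *
a,P=snap('wrist','w6.png'); b,_=snap('side','s6.png'); s=manip.sense(); print(s['tcp_pos'],s['force'],s['finger_gap'])
cv2.imwrite('pics/c6.png',np.hstack([cv2.resize(a,(400,300)),b[100:400,200:600]])[:,:,::-1]); print(shift((.6355,.0479,.016)))
E
```

```text
t: 11.05
tcp_pos: [0.6307, 0.0457, 0.1408]
tool_rot: [0.384, 0.923, -0.001, -0.002]
force: [0.4, 1.1, -1.7]
finger_gap: 0.707
[0.63115136 0.04791268 0.14150198] [ 0.64689843  0.26347087 -1.7404856 ] 0.7135327529279677
[-0.34  0.32 12.55]
```

View pics/c6.png

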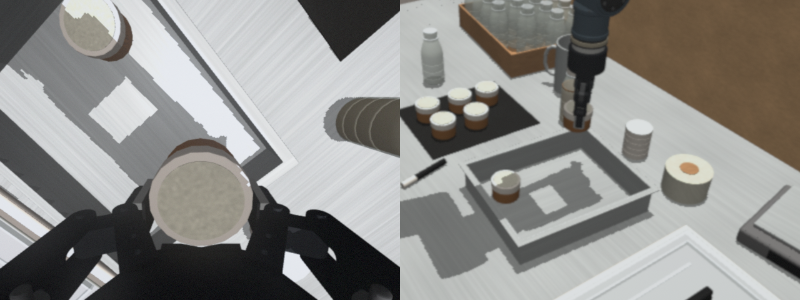

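The first jar is held upright over the pan. I lower and release it.

```bash
python3 -m crank '[[[-0.2,0.2,2],0],[[-0.3,0.3,5],0],[[-0.3,0.3,9],0],[[-0.3,0.3,11.5],0],[[-0.3,0.3,12.3],0],[[-0.3,0.3,12.7],0],[[-0.3,0.3,12.7],0],[[-0.3,0.3,12.7],0]]' && python3 -m crank '[[[0,0,0],0],[[0,0,0],0],[[0,0,0],0],[[0,0,0],0]]' 7.6 && python3 -m crank '[[[0,0,-3],0],[[0,0,-8],0],[[0,0,-13],0],[[0,0,-13],0]]'
python3 - <<'E'
from h import *
s=manip.sense(); print(s['tcp_pos'],shift((.50,.33,.27)))
E
```

```text
t: 11.95
tcp_pos: [0.6375, 0.0482, 0.0168]
tool_rot: [0.382, 0.924, 0.0, 0.001]
force: [0.8, 0.4, -1.0]
finger_gap: 0.709
t: 12.35
tcp_pos: [0.6368, 0.0471, 0.016]
tool_rot: [0.383, 0.924, 0.0, 0.0]
force: [-0.3, -0.3, -0.2]
finger_gap: 0.891
t: 12.75
tcp_pos: [0.6419, 0.0467, 0.1536]
tool_rot: [0.383, 0.924, 0.002, 0.008]
force: [0.5, 0.5, 0.1]
finger_gap: 0.892
[0.64194913 0.04671047 0.15358714] [ 29.92  10.11 -11.91]
```

```bash
python3 -m crank '[[[29.9,10.1,-12],0],[[29.9,10.1,-12],0],[[29.9,10.1,-12],0],[[29.9,10.1,-12],0],[[29.9,10.1,-12],0],[[29.9,10.1,-12],0],[[29.9,10.1,-12],0],[[29.9,10.1,-12],0],[[29.9,10.1,-12],0],[[29.9,10.1,-12],0]]' 7.8
cat > look.py <<'E'
from h import *
P=manip.camera_params('wrist'); im,P=snap('wrist','look.png'); q=[c for c in caps(im,P,.048) if c[1]>.28 and abs(c[2]-31)<3 and c[0]>.36]
s=manip.sense(); print(s['t'],s['tcp_pos'])
for c in q: print(c,shift((c[0],c[1],.010)))
E
python3 look.py
```

```text
t: 13.75
tcp_pos: [0.4965, 0.3289, 0.2647]
tool_rot: [0.383, 0.924, -0.001, -0.0]
force: [0.5, 0.2, -0.2]
finger_gap: 0.914
13.8 [0.49672201 0.32866014 0.26464548]
(0.6163, 0.4061, 31.1) [-2.97 13.99 25.43]
(0.5379, 0.3289, 30.9) [-2.9   2.99 25.46]
(0.5378, 0.4133, 31.0) [ 3.08  8.94 25.45]
(0.4493, 0.3359, 30.8) [ 3.85 -2.8  25.47]
(0.4486, 0.4192, 30.9) [ 9.8   3.04 25.46]
```

```bash
python3 -m crank '[[[-2.9,3,5],0],[[-2.9,3,10],0],[[-2.9,3,15],0],[[-2.9,3,20],0],[[-2.9,3,23.5],0],[[-2.9,3,25],0],[[-2.9,3,25.4],0],[[-2.9,3,25.4],0],[[-2.9,3,25.4],0]]' && python3 -m crank '[[[0,0,0],0],[[0,0,0],0],[[0,0,0],0],[[0,0,0],0],[[0,0,0],0]]' 0 70 && python3 -m crank '[[[0,0,-2],0],[[0,0,-6],0],[[0,0,-10.5],0],[[0,0,-13],0],[[0,0,-13],0],[[0,0,-13],0]]'
python3 - <<'E'
from h import *
print(manip.sense()['tcp_pos'],shift((.5488,.0554,.142)))
E
```

```text
t: 14.7
tcp_pos: [0.5403, 0.3313, 0.0142]
tool_rot: [0.383, 0.924, 0.002, 0.002]
force: [-0.4, -0.0, 0.2]
finger_gap: 0.912
t: 15.2
tcp_pos: [0.5398, 0.3314, 0.0146]
tool_rot: [0.383, 0.924, 0.002, 0.002]
force: [-0.1, -0.5, 6.8]
finger_gap: 0.706
t: 15.8
tcp_pos: [0.5381, 0.3308, 0.1426]
tool_rot: [0.383, 0.924, 0.0, 0.0]
force: [0.3, -0.3, -1.5]
finger_gap: 0.704
[0.53805514 0.33082735 0.14257726] [-20.23 -18.72   0.04]
```

```bash
python3 -m crank '[[[-1.5,-1.4,0],0],[[-4.5,-4.2,0],0],[[-8,-7.4,0],0],[[-11.5,-10.7,0],0],[[-15,-14,0],0],[[-18,-16.7,0],0],[[-19.9,-18.3,0],0],[[-20.2,-18.7,0],0],[[-20.2,-18.7,0],0],[[-20.2,-18.7,0],0]]'
python3 - <<'E'
from h import *
s=manip.sense(); print(s['tcp_pos'],s['force'],s['finger_gap'],shift((.5488,.0554,.016)))
E
```

```text
t: 16.8
tcp_pos: [0.5479, 0.0567, 0.1408]
tool_rot: [0.382, 0.924, -0.0, -0.001]
force: [-0.0, -0.0, -1.8]
finger_gap: 0.706
[0.54785431 0.05668438 0.14079049] [-0.02789085 -0.04286231 -1.75603537] 0.7058485991443796 [-1.900e-01 -1.000e-02  1.248e+01]
```

```bash
python3 -m crank '[[[-0.2,0,2],0],[[-0.2,0,5],0],[[-0.2,0,9],0],[[-0.2,0,11.5],0],[[-0.2,0,12.2],0],[[-0.2,0,12.5],0],[[-0.2,0,12.5],0],[[-0.2,0,12.5],0]]' && python3 -m crank '[[[0,0,0],0],[[0,0,0],0],[[0,0,0],0],[[0,0,0],0]]' 7.6 && python3 -m crank '[[[0,0,-3],0],[[0,0,-8],0],[[0,0,-13],0],[[0,0,-13],0]]'
python3 - <<'E'
from h import *
s=manip.sense(); print(s['tcp_pos'],shift((.50,.33,.27)))
a,P=snap('wrist','w7.png'); print([c for c in caps(a,P,.049) if abs(c[2]-31)<4])
E
```

```text
t: 17.6
tcp_pos: [0.5513, 0.0546, 0.018]
tool_rot: [0.382, 0.924, 0.0, 0.001]
force: [-0.4, -0.8, -1.7]
finger_gap: 0.713
t: 18.0
tcp_pos: [0.5505, 0.0542, 0.0172]
tool_rot: [0.383, 0.924, 0.0, 0.0]
force: [0.6, 0.2, 0.2]
finger_gap: 0.889
t: 18.4
tcp_pos: [0.5551, 0.0539, 0.1533]
tool_rot: [0.383, 0.924, 0.002, 0.007]
force: [1.0, -0.1, -0.2]
finger_gap: 0.89
[0.55505145 0.05386702 0.15330941] [ 23.28  15.74 -11.79]
[(0.5783, -0.2364, 33.2), (0.4541, -0.2348, 31.9), (0.4435, -0.1742, 33.9), (0.3678, 0.0904, 32.0)]
```

```bash
python3 -m crank '[[[23.3,15.7,-12],0],[[23.3,15.7,-12],0],[[23.3,15.7,-12],0],[[23.3,15.7,-12],0],[[23.3,15.7,-12],0],[[23.3,15.7,-12],0],[[23.3,15.7,-12],0],[[23.3,15.7,-12],0],[[23.3,15.7,-12],0]]' 7.8; python3 look.py
```

```text
t: 19.35
tcp_pos: [0.4957, 0.3288, 0.2649]
tool_rot: [0.383, 0.924, -0.002, -0.001]
force: [1.3, 0.9, 0.0]
finger_gap: 0.912
19.4 [0.4959773  0.32837106 0.26491004]
(0.616, 0.4062, 31.1) [-2.99 14.09 25.43]
(0.5378, 0.4132, 31.0) [ 3.03  9.05 25.46]
(0.4493, 0.3363, 30.7) [ 3.83 -2.65 25.51]
(0.4486, 0.4193, 30.9) [ 9.76  3.16 25.49]
```

```bash
python3 -m crank '[[[-3,14.1,10],0],[[-3,14.1,13],0],[[-3,14.1,13],0],[[-3,14.1,17],0],[[-3,14.1,21],0],[[-3,14.1,24],0],[[-3,14.1,25.4],0],[[-3,14.1,25.4],0],[[-3,14.1,25.4],0]]' && python3 -m crank '[[[0,0,0],0],[[0,0,0],0],[[0,0,0],0],[[0,0,0],0],[[0,0,0],0]]' 0 70 && python3 -m crank '[[[0,0,-2],0],[[0,0,-6],0],[[0,0,-10.5],0],[[0,0,-13],0],[[0,0,-13],0],[[0,0,-13],0]]'
python3 - <<'E'
from h import *
print(manip.sense()['tcp_pos'],shift((.6258,-.0637,.142)))
E
```

```text
t: 20.3
tcp_pos: [0.6188, 0.4081, 0.0144]
tool_rot: [0.383, 0.924, 0.001, 0.001]
force: [0.5, 0.8, 1.1]
finger_gap: 0.917
t: 20.8
tcp_pos: [0.6198, 0.4095, 0.017]
tool_rot: [0.383, 0.924, 0.002, 0.002]
force: [0.5, 0.1, 6.8]
finger_gap: 0.708
t: 21.4
tcp_pos: [0.6173, 0.4086, 0.1442]
tool_rot: [0.383, 0.924, 0.001, 0.0]
force: [0.2, 0.5, -2.2]
finger_gap: 0.706
[0.61725777 0.4086052  0.14421011] [-33.99 -32.8    0.19]
```

```bash
python3 -m crank '[[[-1.5,-1.4,0],0],[[-4.5,-4.3,0],0],[[-7.8,-7.5,0],0],[[-11.1,-10.7,0],0],[[-14.4,-13.9,0],0],[[-17.7,-17.1,0],0],[[-21,-20.3,0],0],[[-24.3,-23.5,0],0],[[-27.6,-26.6,0],0],[[-30.5,-29.4,0],0]]' && python3 -m crank '[[[-2.2,-2.1,0],0],[[-3.5,-3.4,0],0],[[-3.5,-3.4,0],0],[[-3.5,-3.4,0],0]]'
python3 - <<'E'
from h import *
s=manip.sense(); print(s['tcp_pos'],s['force'],s['finger_gap'],shift((.6258,-.0637,.017)))
E
```

```text
t: 22.4
tcp_pos: [0.6233, -0.0169, 0.1405]
tool_rot: [0.383, 0.924, -0.001, -0.002]
force: [-0.2, -0.3, -1.3]
finger_gap: 0.703
t: 22.8
tcp_pos: [0.625, -0.0629, 0.1416]
tool_rot: [0.383, 0.924, 0.0, -0.001]
force: [0.0, 0.4, -1.1]
finger_gap: 0.703
[ 0.62496783 -0.06292183  0.14163912] [ 0.0110344   0.44461475 -1.12155478] 0.7031191955457866 [-1.500e-01  1.000e-02  1.246e+01]
```

```bash
python3 -m crank '[[[-0.1,0,2],0],[[-0.1,0,5],0],[[-0.1,0,9],0],[[-0.1,0,11.5],0],[[-0.1,0,12.2],0],[[-0.1,0,12.5],0],[[-0.1,0,12.5],0],[[-0.1,0,12.5],0]]' && python3 -m crank '[[[0,0,0],0],[[0,0,0],0],[[0,0,0],0],[[0,0,0],0]]' 7.6 && python3 -m crank '[[[0,0,-3],0],[[0,0,-8],0],[[0,0,-13],0],[[0,0,-13],0],[[0,0,-13],0]]'
python3 - <<'E'
from h import *
s=manip.sense(); print(s['tcp_pos'],shift((.50,.33,.27)))
E
```

```text
t: 23.6
tcp_pos: [0.6274, -0.0633, 0.0186]
tool_rot: [0.382, 0.924, 0.0, 0.001]
force: [-0.3, 0.1, -0.5]
finger_gap: 0.706
t: 24.0
tcp_pos: [0.6268, -0.0646, 0.0179]
tool_rot: [0.383, 0.924, 0.0, 0.0]
force: [-0.2, -0.5, -0.3]
finger_gap: 0.89
t: 24.5
tcp_pos: [0.6274, -0.0648, 0.1495]
tool_rot: [0.383, 0.924, 0.0, 0.002]
force: [0.0, 0.6, -0.5]
finger_gap: 0.89
[ 0.6274264  -0.06484681  0.14948288] [ 36.9   18.92 -12.13]
```

```bash
python3 -m crank '[[[36.9,18.9,-12],0],[[36.9,18.9,-12],0],[[36.9,18.9,-12],0],[[36.9,18.9,-12],0],[[36.9,18.9,-12],0],[[36.9,18.9,-12],0],[[36.9,18.9,-12],0],[[36.9,18.9,-12],0],[[36.9,18.9,-12],0],[[36.9,18.9,-12],0]]' 7.8;python3 -m crank '[[[0,0,0],0],[[0,0,0],0]]'; python3 look.py
```

```text
t: 25.5
tcp_pos: [0.4973, 0.3337, 0.2669]
tool_rot: [0.38, 0.925, 0.0, -0.001]
force: [-0.4, -1.2, -0.0]
finger_gap: 0.911
t: 25.7
tcp_pos: [0.4989, 0.3287, 0.2659]
tool_rot: [0.383, 0.924, -0.002, -0.001]
force: [0.3, -1.0, -0.7]
finger_gap: 0.914
25.75 [0.49922486 0.32848644 0.26614396]
(0.5378, 0.4131, 31.1) [ 3.25  8.79 25.59]
(0.4494, 0.336, 30.8) [ 4.03 -2.92 25.63]
(0.4485, 0.4193, 31.0) [ 9.99  2.9  25.61]
```

Next is the jar at (0.538, 0.413), going to slot (0.537, -0.056).

```bash
python3 -m crank '[[[3.2,8.8,5],0],[[3.2,8.8,10],0],[[3.2,8.8,14],0],[[3.2,8.8,18],0],[[3.2,8.8,22],0],[[3.2,8.8,24.5],0],[[3.2,8.8,25.6],0],[[3.2,8.8,25.6],0],[[3.2,8.8,25.6],0]]' && python3 -m crank '[[[0,0,0],0],[[0,0,0],0],[[0,0,0],0],[[0,0,0],0],[[0,0,0],0]]' 0 70 && python3 -m crank '[[[0,0,-2],0],[[0,0,-6],0],[[0,0,-10.5],0],[[0,0,-13],0],[[0,0,-13],0],[[0,0,-13],0]]'
python3 - <<'E'
from h import *
print(manip.sense()['tcp_pos'],shift((.5372,-.0561,.142)))
E
```

```text
t: 26.65
tcp_pos: [0.5405, 0.4148, 0.0132]
tool_rot: [0.383, 0.924, 0.001, 0.001]
force: [0.5, 0.4, 0.8]
finger_gap: 0.913
t: 27.15
tcp_pos: [0.541, 0.4158, 0.015]
tool_rot: [0.383, 0.924, 0.002, 0.002]
force: [-0.4, -0.4, 6.7]
finger_gap: 0.707
t: 27.75
tcp_pos: [0.5387, 0.4149, 0.1425]
tool_rot: [0.383, 0.924, 0.0, 0.0]
force: [-1.5, -0.6, -1.4]
finger_gap: 0.708
[0.53874123 0.41489221 0.14247878] [-3.319e+01 -3.342e+01  2.000e-02]
```

```bash
python3 -m crank '[[[-1.5,-1.5,0],0],[[-4.4,-4.4,0],0],[[-7.6,-7.6,0],0],[[-10.9,-10.9,0],0],[[-14.2,-14.2,0],0],[[-17.5,-17.5,0],0],[[-20.8,-20.8,0],0],[[-24,-24,0],0],[[-27.2,-27.2,0],0],[[-30,-30,0],0]]' && python3 -m crank '[[[-2.2,-2.3,0],0],[[-3.2,-3.4,0],0],[[-3.2,-3.4,0],0],[[-3.2,-3.4,0],0]]'
python3 - <<'E'
from h import *
s=manip.sense(); print(s['tcp_pos'],s['force'],s['finger_gap'],shift((.5372,-.0561,.017)))
E
```

```text
t: 28.75
tcp_pos: [0.5371, -0.0112, 0.1397]
tool_rot: [0.383, 0.924, -0.0, -0.002]
force: [0.3, 0.3, -1.5]
finger_gap: 0.706
t: 29.15
tcp_pos: [0.5366, -0.0549, 0.1408]
tool_rot: [0.383, 0.924, 0.0, -0.001]
force: [-0.3, 0.2, -1.5]
finger_gap: 0.709
[ 0.53659279 -0.05494444  0.14080454] [-0.34865148  0.24333395 -1.5116153 ] 0.7089837557862919 [-0.16 -0.03 12.38]
```

```bash
python3 -m crank '[[[-0.1,0,2],0],[[-0.1,0,5],0],[[-0.1,0,9],0],[[-0.1,0,11.5],0],[[-0.1,0,12.2],0],[[-0.1,0,12.5],0],[[-0.1,0,12.5],0],[[-0.1,0,12.5],0]]' && python3 -m crank '[[[0,0,0],0],[[0,0,0],0],[[0,0,0],0],[[0,0,0],0]]' 7.6 && python3 -m crank '[[[0,0,-3],0],[[0,0,-8],0],[[0,0,-13],0],[[0,0,-13],0],[[0,0,-13],0]]'
python3 - <<'E'
from h import *
s=manip.sense(); print(s['tcp_pos'],shift((.50,.33,.27)))
E
```

```text
t: 29.95
tcp_pos: [0.5393, -0.0566, 0.018]
tool_rot: [0.382, 0.924, 0.0, 0.001]
force: [0.2, 0.1, -0.9]
finger_gap: 0.71
t: 30.35
tcp_pos: [0.5385, -0.0569, 0.0171]
tool_rot: [0.383, 0.924, 0.0, 0.0]
force: [0.2, -0.3, -0.8]
finger_gap: 0.891
t: 30.85
tcp_pos: [0.5389, -0.057, 0.1482]
tool_rot: [0.383, 0.924, 0.0, 0.002]
force: [-0.0, -0.4, -1.1]
finger_gap: 0.889
[ 0.53893697 -0.05701014  0.14824778] [ 30.08  24.63 -12.23]
```

```bash
python3 -m crank '[[[30.1,24.6,-12],0],[[30.1,24.6,-12],0],[[30.1,24.6,-12],0],[[30.1,24.6,-12],0],[[30.1,24.6,-12],0],[[30.1,24.6,-12],0],[[30.1,24.6,-12],0],[[30.1,24.6,-12],0],[[30.1,24.6,-12],0],[[30.1,24.6,-12],0]]' 7.8;python3 -m crank '[[[0,0,0],0],[[0,0,0],0]]'; python3 look.py; python3 -c "
from h import *
a,P=snap('scene','sc8.png')"
```

```text
t: 31.85
tcp_pos: [0.4982, 0.3312, 0.265]
tool_rot: [0.381, 0.924, -0.001, -0.001]
force: [-0.1, 0.1, -1.0]
finger_gap: 0.91
t: 32.05
tcp_pos: [0.499, 0.3281, 0.2652]
tool_rot: [0.384, 0.923, -0.001, -0.001]
force: [-0.2, -0.4, -0.2]
finger_gap: 0.915
32.1 [0.49924832 0.32820356 0.265513  ]
(0.4493, 0.3362, 30.8) [ 4.07 -2.91 25.56]
```

View pics/sc8.png

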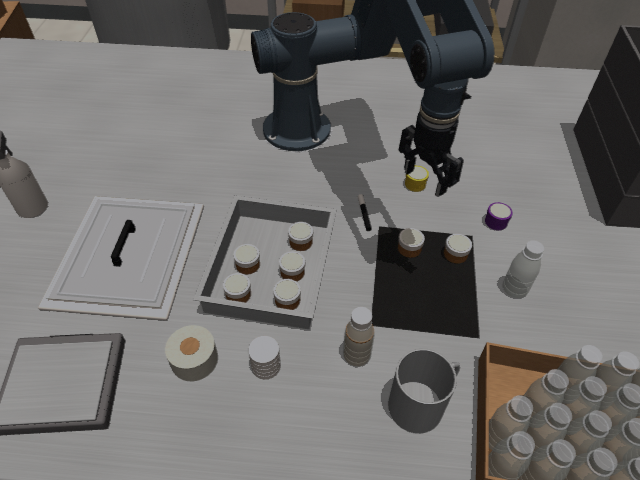

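The pan now holds five upright jars. One mat jar has been knocked aside to scene pixel (458,248), still standing on the mat, and it will be the spare. The jar at (411,241) has not moved, so it is the last to take.

```bash
python3 -m crank '[[[4.1,-2.9,5],0],[[4.1,-2.9,10],0],[[4.1,-2.9,14],0],[[4.1,-2.9,18],0],[[4.1,-2.9,22],0],[[4.1,-2.9,24.5],0],[[4.1,-2.9,25.5],0],[[4.1,-2.9,25.5],0],[[4.1,-2.9,25.5],0]]' && python3 -m crank '[[[0,0,0],0],[[0,0,0],0],[[0,0,0],0],[[0,0,0],0],[[0,0,0],0]]' 0 70 && python3 -m crank '[[[0,0,-2],0],[[0,0,-6],0],[[0,0,-10.5],0],[[0,0,-13],0],[[0,0,-13],0],[[0,0,-13],0]]'
python3 - <<'E'
from h import *
print(manip.sense()['tcp_pos'],shift((.4495,-.0485,.142)))
E
```

```text
t: 33.05
tcp_pos: [0.4509, 0.3385, 0.0127]
tool_rot: [0.383, 0.924, 0.001, 0.001]
force: [0.3, 0.4, 0.1]
finger_gap: 0.913
t: 33.55
tcp_pos: [0.4511, 0.339, 0.0139]
tool_rot: [0.383, 0.924, 0.001, 0.001]
force: [-0.4, 0.2, 5.0]
finger_gap: 0.711
t: 34.15
tcp_pos: [0.4499, 0.3386, 0.1427]
tool_rot: [0.383, 0.924, 0.001, 0.001]
force: [0.3, -0.5, -2.1]
finger_gap: 0.707
[0.44985393 0.33862861 0.14271805] [-27.34 -27.4    0.04]
```

```bash
python3 -m crank '[[[-1.5,-1.5,0],0],[[-4.4,-4.4,0],0],[[-7.6,-7.6,0],0],[[-10.9,-10.9,0],0],[[-14.2,-14.2,0],0],[[-17.5,-17.5,0],0],[[-20.8,-20.8,0],0],[[-24,-24,0],0],[[-26.3,-26.4,0],0],[[-27.3,-27.4,0],0]]' && python3 -m crank '[[[0,0,0],0],[[0,0,0],0],[[0,0,0],0]]'
python3 - <<'E'
from h import *
s=manip.sense(); print(s['tcp_pos'],s['force'],s['finger_gap'],shift((.4495,-.0485,.017)))
E
```

```text
t: 35.15
tcp_pos: [0.4483, -0.0509, 0.1404]
tool_rot: [0.384, 0.923, -0.0, -0.001]
force: [0.3, -0.4, -0.8]
finger_gap: 0.709
t: 35.45
tcp_pos: [0.4483, -0.047, 0.1411]
tool_rot: [0.382, 0.924, 0.0, -0.001]
force: [0.3, -0.7, -0.9]
finger_gap: 0.708
[ 0.44830272 -0.04696809  0.14110374] [ 0.33807481 -0.69196882 -0.89248366] 0.7080492315705105 [-2.200e-01 -1.000e-02  1.241e+01]
```

```bash
python3 -m crank '[[[-0.2,0,2],0],[[-0.2,0,5],0],[[-0.2,0,9],0],[[-0.2,0,11.5],0],[[-0.2,0,12.2],0],[[-0.2,0,12.5],0],[[-0.2,0,12.5],0],[[-0.2,0,12.5],0]]' && python3 -m crank '[[[0,0,0],0],[[0,0,0],0],[[0,0,0],0],[[0,0,0],0]]' 7.6 && python3 -m crank '[[[0,0,-3],0],[[0,0,-8],0],[[0,0,-13],0],[[0,0,-18],0],[[0,0,-20],0],[[0,0,-20],0]]'
python3 - <<'E'
from h import *
print(manip.sense()['tcp_pos'],shift((.5301,-.3607,.23)),shift((.58,-.13,.23)))
E
```

```text
t: 36.25
tcp_pos: [0.4514, -0.0497, 0.0178]
tool_rot: [0.382, 0.924, 0.0, 0.001]
force: [0.1, -0.7, -0.8]
finger_gap: 0.713
t: 36.65
tcp_pos: [0.4508, -0.0498, 0.0171]
tool_rot: [0.383, 0.924, 0.0, 0.0]
force: [0.2, 0.2, -0.7]
finger_gap: 0.89
t: 37.25
tcp_pos: [0.4526, -0.0504, 0.2202]
tool_rot: [0.383, 0.924, 0.0, 0.004]
force: [0.6, -0.2, -0.4]
finger_gap: 0.89
[ 0.4525724  -0.05037669  0.22020495] [-27.43 -16.46  -0.82] [-14.65   3.38  -0.85]
```

```bash
python3 -m crank '[[[-8,12.5,-9],-45],[[-8,12.5,-9],-45],[[-8,12.5,-9],-45],[[-8,12.5,-9],-45],[[-8,12.5,-9],-45],[[-8,12.5,-9],-45],[[-8,12.5,-9],-45],[[-8,12.5,-9],-45]]' 6
python3 - <<'E'
from h import *
im,P=snap('wrist','w9.png'); s=manip.sense(); print(s['tcp_pos'],s['tool_rot'].round(3)); np.save('P9.npy',P,allow_pickle=True)
d=im.copy(); print(caps(im,P,.049,d,thr=110)); 
for l in[(x,y) for x in(-.1625,.1625) for y in(-.1325,.1325)]:
    a=np.radians(-4.95); p=(.539+l[0]*np.cos(a)-l[1]*np.sin(a),l[0]*np.sin(a)+l[1]*np.cos(a),.065); u=proj(P,p); cv2.circle(d,(int(u[0]),int(u[1])),4,(0,0,255),1)
cv2.imwrite('pics/w9d.png',d[:,:,::-1])
E
```

```text
t: 38.05
tcp_pos: [0.5948, -0.0178, 0.3051]
tool_rot: [0.001, 1.0, 0.0, -0.001]
force: [0.4, -1.1, 0.1]
finger_gap: 0.705
[ 0.59492335 -0.01783292  0.30547022] [ 0.     1.     0.    -0.001]
[(0.9406, 0.2368, 91.0), (0.9405, -0.2731, 91.6), (0.8552, -0.4058, 103.7), (0.7845, -0.3695, 93.6)]
```

View pics/w9d.png

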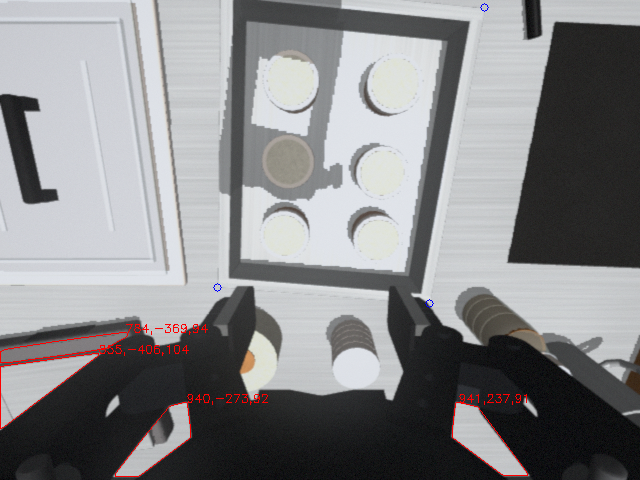

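The wrist view shows six upright jars in the pan at (291,85), (393,84), (288,161), (381,171), (285,233) and (376,236). The predicted pan corners fall on the rim corners. Next I fetch the lid.

```bash
python3 -m crank '[[[6.5,-34.3,12],0],[[6.5,-34.3,12],0],[[6.5,-34.3,12],0],[[6.5,-34.3,12],0],[[6.5,-34.3,12],0],[[6.5,-34.3,12],0],[[6.5,-34.3,12],0],[[6.5,-34.3,12],0],[[6.5,-34.3,12],0],[[6.5,-34.3,12],0]]' 6 && python3 -m crank '[[[0,0,0],0],[[0,0,0],0]]'
python3 - <<'E'
from h import *
im,P=snap('wrist','w10.png'); s=manip.sense(); print(s['tcp_pos'],s['tool_rot'].round(3),shift((.5296,-.3607,.0352)))
m=(im.max(2)<60).astype(np.uint8); m[330:]=0
for c in cv2.findContours(m,0,1)[0]:
    if cv2.contourArea(c)>800: print(cv2.minAreaRect(c),cv2.boundingRect(c))
E
```

```text
t: 39.1
tcp_pos: [0.5304, -0.3599, 0.1865]
tool_rot: [0.0, 1.0, 0.001, -0.0]
force: [-0.1, 0.2, 0.5]
finger_gap: 0.704
t: 39.3
tcp_pos: [0.5314, -0.3591, 0.1876]
tool_rot: [-0.001, 1.0, -0.0, 0.0]
force: [-1.2, 0.6, -0.4]
finger_gap: 0.707
[ 0.5313322  -0.3592674   0.18762432] [-0.001  1.    -0.     0.   ] [ 0.19 -0.13 15.24]
((318.9999694824219, 207.49996948242188), (84.99998474121094, 15.999998092651367), 90.0) (311, 165, 17, 86)
((590.6402587890625, 185.3184356689453), (46.82764434814453, 311.78460693359375), 15.897490501403809) (526, 37, 114, 293)
```

```bash
python3 -m crank '[[[0.1,-0.1,5],0],[[0.2,-0.1,10],0],[[0.2,-0.1,13],0],[[0.2,-0.1,14.7],0],[[0.2,-0.1,15.2],0],[[0.2,-0.1,15.2],0],[[0.2,-0.1,15.2],0]]' 6 && python3 -m crank '[[[0,0,0],0],[[0,0,0],0],[[0,0,0],0],[[0,0,0],0],[[0,0,0],0],[[0,0,0],0]]' 0 100 && python3 -m crank '[[[0,0,-1],0],[[0,0,-3],0],[[0,0,-6.5],0],[[0,0,-10],0],[[0,0,-12],0],[[0,0,-12],0],[[0,0,-12],0]]'
python3 - <<'E'
from h import *
s=manip.sense(); print(s['tcp_pos'],s['force'],shift((.540,0,.155)))
E
```

```text
t: 40.05
tcp_pos: [0.5296, -0.3622, 0.0362]
tool_rot: [-0.0, 1.0, -0.001, 0.001]
force: [0.1, -0.1, 0.2]
finger_gap: 0.707
t: 40.65
tcp_pos: [0.5288, -0.3619, 0.036]
tool_rot: [0.0, 1.0, -0.0, 0.0]
force: [-0.8, 2.0, 6.7]
finger_gap: 0.164
t: 41.35
tcp_pos: [0.5279, -0.3614, 0.1542]
tool_rot: [0.0, 1.0, 0.0, -0.0]
force: [-0.5, 0.5, -5.5]
finger_gap: 0.167
[ 0.5278892  -0.36139215  0.15417949] [-0.50675521  0.47172153 -5.54596784] [-1.21 36.14 -0.06]
```

```bash
python3 -m crank '[[[0,1.5,0],0],[[-0.1,4.5,0],0],[[-0.2,8.5,0],0],[[-0.4,13,0],1],[[-0.6,17.5,0],2],[[-0.7,22,0],3],[[-0.9,26.5,0],4],[[-1,31,0],5],[[-1.1,34.5,0],5],[[-1.2,36.1,0],5]]' && python3 -m crank '[[[0,0,0],0],[[0,0,0],0],[[0,0,0],0],[[0,0,0],0]]'
python3 - <<'E'
from h import *
s=manip.sense(); print(s['tcp_pos'],s['force'],s['tool_rot'].round(3),s['finger_gap'],shift((.540,0,.081)))
a,P=snap('wrist','w11.png'); b,S=snap('side','s11.png'); cv2.imwrite('pics/c11.png',np.hstack([cv2.resize(a,(400,300)),b[120:420,180:580]])[:,:,::-1])
E
```

```text
t: 42.35
tcp_pos: [0.5376, 0.0036, 0.153]
tool_rot: [0.042, 0.999, 0.001, -0.003]
force: [0.3, 0.3, -4.7]
finger_gap: 0.161
t: 42.75
tcp_pos: [0.5406, -0.0022, 0.1545]
tool_rot: [0.045, 0.999, -0.0, -0.0]
force: [-0.3, -0.0, -3.5]
finger_gap: 0.166
[ 0.54058636 -0.0021735   0.15451648] [-0.26050401 -0.03822324 -3.48124376] [ 0.045  0.999 -0.    -0.   ] 0.16576040870431097 [0.08 0.21 7.35]
```

View pics/c11.png

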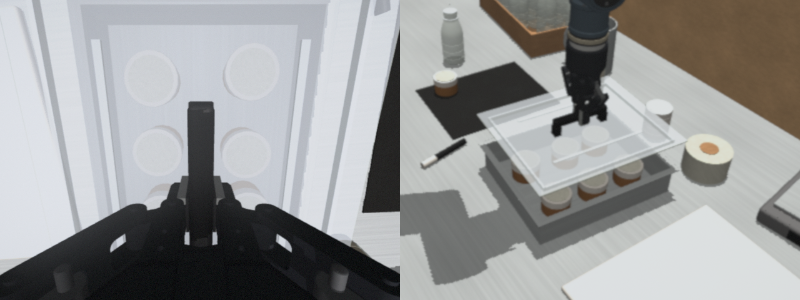

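The lid is level above the pan with six jars showing through it. I lower it to just above the rim and recheck.

```bash
python3 -m crank '[[[0.1,0.1,1],0],[[0.1,0.1,2.5],0],[[0.1,0.1,4],0],[[0.1,0.1,5],0],[[0.1,0.1,5.3],0],[[0.1,0.1,5.3],0],[[0.1,0.1,5.3],0],[[0.1,0.1,5.3],0],[[0.1,0.1,5.3],0]]'
python3 -m crank '[[[0,0,0],0]]'; python3 -m crank '[[[0,0,0],0]]'
python3 - <<'E'
from h import *
s=manip.sense(); print(s['tcp_pos'],s['force'],s['tool_rot'].round(4),shift((.540,0,.080)))
E
```

```text
t: 43.75
tcp_pos: [0.54, 0.0002, 0.1023]
tool_rot: [0.044, 0.999, -0.0, 0.001]
force: [0.2, 0.5, -4.4]
finger_gap: 0.164
t: 43.85
tcp_pos: [0.5398, 0.0002, 0.1022]
tool_rot: [0.044, 0.999, -0.0, 0.0]
force: [-0.9, -0.3, -4.2]
finger_gap: 0.163
t: 43.95
tcp_pos: [0.5397, 0.0002, 0.102]
tool_rot: [0.044, 0.999, -0.0, 0.0]
force: [0.3, 0.5, -4.2]
finger_gap: 0.165
[5.39746087e-01 2.23515605e-04 1.02009984e-01] [ 0.30645446  0.45030452 -4.19688999] [ 4.36e-02  9.99e-01 -0.00e+00  3.00e-04] [-0.03 -0.02  2.2 ]
```

```bash
python3 -m crank '[[[0,0,0.5],0],[[0,0,0.9],0],[[0,0,1.2],0],[[0,0,1.5],0],[[0,0,1.8],0],[[0,0,2.0],0],[[0,0,2.1],0],[[0,0,2.1],0],[[0,0,2.1],0]]'
```

```text
t: 44.85
tcp_pos: [0.5395, 0.0002, 0.081]
tool_rot: [0.044, 0.999, -0.0, -0.0]
force: [-1.4, -0.3, -0.3]
finger_gap: 0.166
```

Its height matches the original grasp (0.081) and the weight has come off the tool, so the lid is seated. I release and retreat.

```bash
python3 -m crank '[[[0,0,0],0],[[0,0,0],0],[[0,0,0],0],[[0,0,0],0],[[0,0,0],0]]' 6 && python3 -m crank '[[[0,0,-2],0],[[0,0,-6],0],[[0,0,-11],0],[[0,0,-16],0],[[0,0,-20],0],[[0,0,-22],0],[[0,0,-22],0]]' && python3 -m crank '[[[0,-10,0],0],[[0,-20,0],0],[[0,-20,0],0],[[0,-20,0],0],[[0,-20,0],0],[[0,-20,0],0]]'
python3 - <<'E'
from h import *
b,S=snap('side','s12.png'); a,P=snap('scene','sc12.png')
cv2.imwrite('pics/c12.png',np.vstack([np.hstack([a[150:450,150:550],b[150:450,180:580]])])[:,:,::-1])
w,W=snap('wrist','w12.png')
E
```

```text
t: 45.35
tcp_pos: [0.5398, 0.0002, 0.0808]
tool_rot: [0.044, 0.999, -0.0, 0.0]
force: [0.1, 0.5, -0.4]
finger_gap: 0.703
t: 46.05
tcp_pos: [0.5416, -0.0001, 0.3046]
tool_rot: [0.044, 0.999, -0.001, 0.004]
force: [0.6, 0.5, 0.5]
finger_gap: 0.706
t: 46.65
tcp_pos: [0.5211, -0.1997, 0.2988]
tool_rot: [0.045, 0.999, 0.001, -0.002]
force: [0.5, 0.7, -0.5]
finger_gap: 0.707
```

View pics/c12.png

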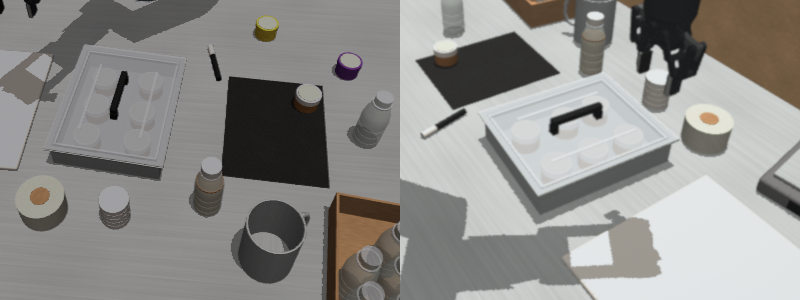

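The lid sits flush on the pan with its handle at the same side-view pixels as at the start (about 330,273 to 382,257). Six jars show through it, the spare stands on the mat, and the bystanders are in place.

```bash
python3 -c "
from station import manip
print(manip.sign_off())"
```

```text
the job is handed in; nothing more can be done
None
```

I finished the job and handed it in at about 47 s on the robot's clock, against the 208 s limit. I laid the lid flat on the board, moved five jars from the mat to join the one already in the pan, and put the lid back.

- **Jars:** the last look before the lid went on showed six upright jars on the pan floor. The one spare stands on the mat; it had been knocked a few centimetres aside during the run.
- **Lid:** the tool height at release was 0.081 m, the same as when I first gripped the seated lid, and the lid's weight was off the gripper. The final side and scene views show the lid flush on the pan, with the handle where it was at the start.
- **Surroundings:** the bottles and other things, and the yellow and purple look-alikes, looked undisturbed in the last pictures. I compared them by eye, not by measurement.
- **Checks that failed or disagreed:**
  - After the knock, the mat check found only one of the two jars left; the scene picture showed both.
  - Automatic cap counting over the pan gave no usable result, so I counted the jars by eye.
  - Measured tool positions wandered by 2–5 mm while the arm was moving, so I let it settle before the final lid placement.

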